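Hold a serving board's end rail against the sprung stop for screwing

TASK

Pick up the loose blue handle rail (it matches the one already fitted), put it down flat on the wooden serving board in the jig, between the fitted rail and the black sprung stop, square to the stop and with its ends level with the board's two sides. Push it against the stop until the red pointer stands within the green band, keep the push steady there for three seconds and finish while still holding it there, so that someone can screw it down; never ram the stop past the green band into its end. Leave the red rail, the tumbler and the jar where they are.

Things in the scene. Friction and masses are not known exactly. Their poses are not given: they have to be found in the camera images.
- rail: Loose blue wooden handle rail. Foot bar 30 mm (x) by 160 mm (y) by 30 mm high; on its middle stands a grip 22 mm (x) by 60 mm (y), free from 30 to 76 mm above the underside. Origin: centre of the underside, z up. Same either way round; about 0.16 kg. Starts on the table, its length roughly pointing away from the robot, left or right of the jig.
- red_rail: A rail of the same shape, painted red, for another board; it stands on the side where the blue one is not. Leave it alone.
- jig: Fixed jig: light wooden board clamped on an aluminium plate. Origin: board's centre at table height; x along the board to the stop, z up. Board 240 mm (x) by 160 mm (y), its top 30 mm above the table. A blue rail like the loose one is fitted at x = -100 mm. Clamp dogs on the side edges at x = -45 to -15 mm stand 4 mm above the board. Housing behind the stop: from x = 135 mm, 27 mm above the board.
- stop_pad: Black pad of the sprung stop, 110 mm wide (y), 8 mm thick, from 2 to 24 mm above the board's top, so fingers holding the rail's grip pass over it. Origin: middle of its front face (which looks to the jig's -x), at board-top height; axes as the jig's. At rest at x = 70 mm of the jig. Its red pointer moves over the scale on the jig's +y side.
- stop (a joint): Travel of the sprung stop in m: 0 at rest, growing as it is pushed along the jig's +x, 0.045 at its end. Spring 400 N/m without preload (10 N at 0.025). The red pointer is in the green band of the scale from 0.015 to 0.035 (6 to 14 N); yellow follows. The scale lies beside the board, 3 mm below its top.
- tumbler: Empty drinking glass, 68 mm across, 115 mm high, standing on the table. Origin: centre of the underside. Leave it alone.
- jar: Closed amber jar, 72 mm across, 95 mm high, standing on the table. Origin: centre of the underside. Leave it alone.
Not all that is in view belongs to the job. Several things have the shape of the rail; the one meant has the colours described above.

How it is judged:
By the outcome, as a careful person would: the job done as asked, in the order asked, and still so for the second after the job is handed in, while the arm keeps its last pose, push and grip.
It also fails if it takes over 46 s, if anything falls off the work surface, if the arm or the gripper's body presses on something with over 40 N, if the wrist force passes 120 N, or if a joint passes its speed limit or range.

ROBOT

A 6-joint arm with a two-finger parallel gripper is mounted at the origin on the work surface. World frame = base frame: x ahead of the robot, y to its left, z up, the work surface at z = 0. Lengths are in m, angles in rad, forces in N, time in s.
With the tool pointing down it reaches from about 0.325 to 0.85 m from the base axis. Payload 15.5 kg.
Tool frame: the origin (TCP) lies midway between the tips of the shut fingers; the grasp point (between the pads) lies 19 mm behind it; z points along the fingers, y is the direction in which the jaws open and shut (so a half turn about z gives the same grasp; the last joint's range is limited). The gripper opens to 91 mm and grips with 3 to 60 N. Pads are 32 mm wide; open, the fingers measure 118 mm over their backs; the gripper's body (76 mm by 178 mm) begins 60 mm behind the grasp point.
Start: joints at [1.105, 0.494, 1.345, -0, 1.302, -0.096], TCP at [0.226, 0.583, 0.214] pointing down, gripper open.
Joint ranges: [-2.91, 2.91], [-0.82, 2.16], [0.22, 2.67], [-1.22, 4.37], [0.12, 2.79], [-3.08, 3.08]. Speed limits (rad/s): [1.89, 1.89, 2.57, 3.01, 3.01, 3.01].

INTERFACE

Orientations are given as a rotation vector (axis times angle).
In Python, from cell import bot, fingers, snapshot, order gives the robot as it stands. Calls block until the motion is done:
- bot.move_ptp(position, orientation): joint-space move of the TCP to a pose.
- bot.move_straight(position, orientation=None, vel=0.15): straight line of the TCP; orientation=None keeps the orientation; vel is the mean speed in m/s.
- bot.movej(angles): joint-space move.
- fingers.command_gripper(opening, grip_force=None): opening from 0.0 (shut) to 1.0 (fully open); grip_force is the grip in N (None keeps the last); returns when the fingers have stopped.
- bot.dwell(seconds).
- bot.solve_ik(position, orientation): joint angles nearest the present ones, or None.
- bot.observe(): the state.
- snapshot(name): name is "side" or "top" or "wrist"; returns a dict with "color" (384x512x3 uint8, red, green, blue), "fx", "fy", "cx", "cy" (pixels), "R" (3x3) and "t" (3): a world point X has camera coordinates R X + t. Camera axes: x right, y down, z forward; pixel columns grow to the right and rows downward; lengths in m; the calibration is good to about 2 mm. The wrist camera is an equidistant fisheye: a pixel r from the principal point sees the ray r / f radians off the axis. A picture is of the moment at which its call begins. There is no depth.
A pose or a line that the arm cannot do raises bot.IKError and nothing moves.
- order.job_done(): hands the job in, once; it reports no verdict.
The state is a dict: "t": time; "qpos": joint angles; "qd": joint speeds; "effort": joint torques, N m; "eef_pos": TCP position; "orientation": TCP orientation; "force": force on the tool from outside, world axes, zero at the start; "ft_torque": the same for the moment, N m; "finger_gap": opening from 0.0 (shut) to 1.0 (fully open).
Only numpy, scipy, OpenCV 4.12 (cv2) and the standard library are available. Lean on these libraries where they do the work, as an engineer would, in place of code of your own. Each camera call takes 0.05 s, during which the arm holds its last target. There are 200 camera calls.

## Working session

There is one attempt and no reset: what is moved stays moved. The work goes in short steps, each a Python script; the robot and the scene stay as the last script left them, time stands still between calls to the robot, and variables do not carry over. Pictures are saved under pics/ and viewed, about 8 in all and at most 12, crops included, and the job is handed in when it is done.

```bash
mkdir -p pics; ls; python3 - <<'E'
from cell import bot,fingers,snapshot
import cv2,pickle
for n in("top","side"):
    s=snapshot(n); pickle.dump(s,open(f"{n}0.pkl","wb")); cv2.imwrite(f"pics/{n}0.png",cv2.resize(s["color"][:,:,::-1],(800,600),interpolation=cv2.INTER_CUBIC))
    print(n,s["fx"],s["cx"],s["cy"],s["R"],s["t"])
o=bot.observe();print(o["t"],o["orientation"],o["force"])
E
```

```text
pics
top 358.8012683961317 259.9175272964325 190.20997813588923 [[-0.02228836 -0.99968766  0.01130542]
 [-0.99599582  0.02122394 -0.08684395]
 [ 0.08657688 -0.01319576 -0.99615778]] [0.00456024 0.47484749 1.03042247]
side 464.95316151037827 257.2008903907968 190.09741668222887 [[ 0.91875914 -0.39478893  0.00483143]
 [-0.30153064 -0.70952149 -0.63691328]
 [ 0.25487432  0.58371307 -0.77092031]] [-0.44831013  0.18322172  1.20942778]
0.1 [-5.79050583e-01 -3.08744842e+00  1.58868371e-03] [0.33814997 0.02742092 0.09698855]
```

View pics/top0.png

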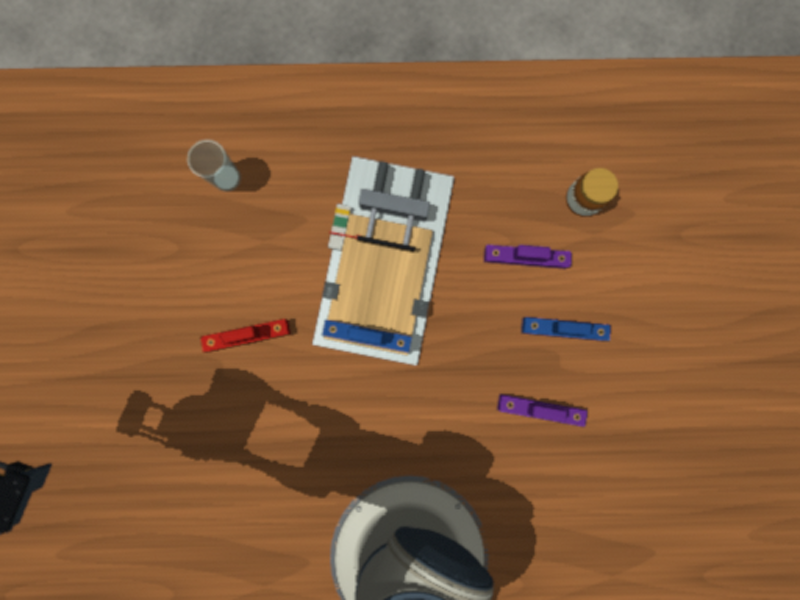

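View pics/side0.png

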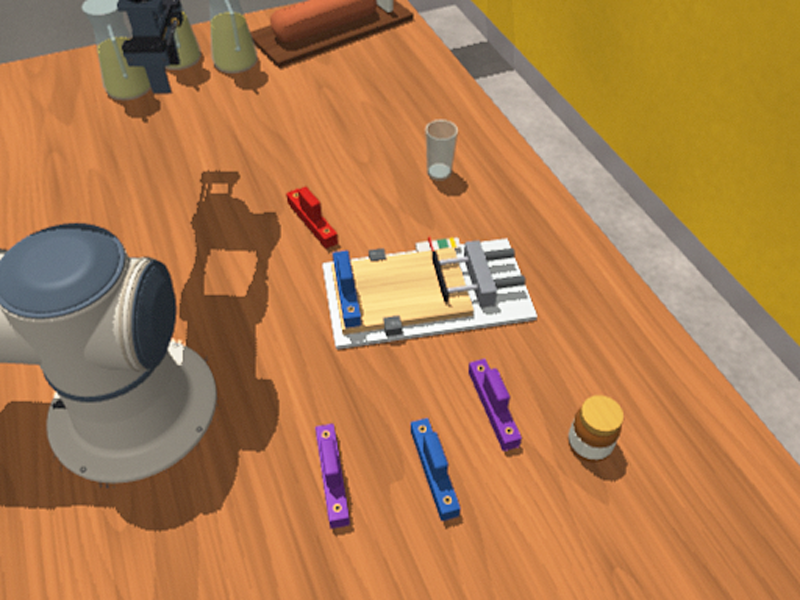

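The loose blue rail is at about (567,329) in the top view, between two purple rails. The jig is in the middle with its stop pointing away, and the red rail is on the left. I'll enlarge the blue rail and the jig next.

```bash
python3 - <<'E'
import cv2,pickle,numpy as np
s=pickle.load(open("top0.pkl","rb"))["color"][:,:,::-1]; d=pickle.load(open("side0.pkl","rb"))["color"][:,:,::-1]
# origin u,v w,h
def c(im,u,v,w,h,k): return cv2.resize(im[v:v+h,u:u+w],None,fx=k,fy=k,interpolation=cv2.INTER_CUBIC)
a=c(s,195,95,100,145,4); b=c(s,320,190,80,40,5); e=c(d,250,255,60,80,5)
o=np.zeros((600,800,3),np.uint8); o[:580,:400]=a; o[:200,400:]=b; o[200:600,400:700]=e
cv2.imwrite("pics/crop1.png",o)
E
```

```text
(no output)
```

View pics/crop1.png

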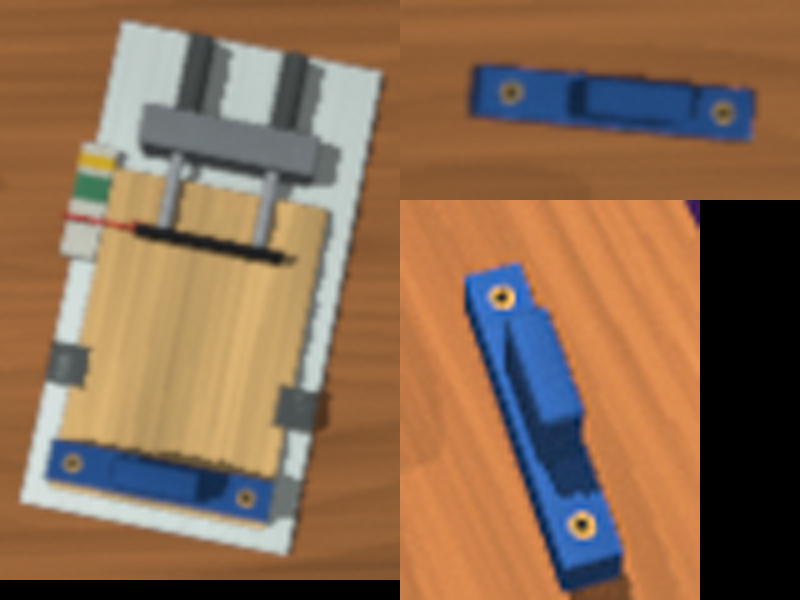

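```bash
cat > h.py <<'E'
import numpy as np
from scipy.spatial.transform import Rotation as Ro
def ray(s,u,v,z):
    "pinhole pixel -> world point on height z"
    R=np.array(s["R"]);c=-R.T@np.array(s["t"])
    d=R.T@np.array([(u-s["cx"])/s["fx"],(v-s["cy"])/s["fy"],1]); return c+d*(z-c[2])/d[2]
def down(yaw):
    "tool down, tool y (jaws) along world direction yaw"
    y=np.array([np.cos(yaw),np.sin(yaw),0]);z=np.array([0,0,-1.]);return Ro.from_matrix(np.c_[np.cross(y,z),y,z]).as_rotvec()
E
python3 - <<'E'
import pickle,numpy as np
from h import *
T=pickle.load(open("top0.pkl","rb"));S=pickle.load(open("side0.pkl","rb"))
def P(s,o,k,x,y,z): return ray(s,o[0]+(x+.5)/k-.5,o[1]+(y+.5)/k-.5,z)
def pr(n,a,b):
    d=a-b;print(n,"mid",((a+b)/2).round(4),"len",np.linalg.norm(d).round(4),"yaw(normal)",np.degrees(np.arctan2(d[1],d[0])).round(2)-90)
A=(T,(195,95),4);B=(T,(320,190),5);E=(S,(250,255),5)
pr("loose top",P(*B,111,92,.03),P(*B,324,112,.03))
pr("loose side",P(*E,101,97,.03),P(*E,181,325,.03))
pr("fitted",P(*A,72,463,.06),P(*A,246,498,.06))
pr("board far",P(*A,118,170,.03),P(*A,328,210,.03))
pr("pad",P(*A,135,236,.054),P(*A,285,262,.054))
pr("plate far",P(*A,122,22,.006),P(*A,383,72,.006))
from cell import bot
print(bot.solve_ik([0.41,-.31,.2],down(0)))
E
```

```text
loose top mid [ 0.4101 -0.3034  0.03  ] len 0.1241 yaw(normal) -6.609999999999999
loose side mid [ 0.4113 -0.3015  0.03  ] len 0.1242 yaw(normal) -6.8799999999999955
fitted mid [0.404  0.0678 0.06  ] len 0.1243 yaw(normal) -12.61
board far mid [0.6163 0.0192 0.03  ] len 0.157 yaw(normal) -12.079999999999998
pad mid [0.5683 0.0291 0.054 ] len 0.1088 yaw(normal) -11.11
plate far mid [ 0.7313 -0.0051  0.006 ] len 0.2015 yaw(normal) -12.180000000000007
[-7.63605983e-01  3.54216486e-01  1.63424323e+00 -4.44089210e-16
  1.15313293e+00 -7.63605983e-01]
```

```bash
python3 - <<'E'
from cell import bot,fingers,snapshot
from h import *
import cv2
p=[.4107,-.3025];o=down(np.radians(-6.7))
bot.move_ptp([*p,.16],o); fingers.command_gripper(.65,40)
print(bot.observe()["t"])
s=snapshot("wrist");print(s["fx"],s["cx"],s["cy"],s["R"],s["t"])
import pickle;pickle.dump(s,open("w1.pkl","wb"))
cv2.imwrite("pics/w1.png",cv2.resize(s["color"][:,:,::-1],(800,600),interpolation=cv2.INTER_CUBIC))
ob=bot.observe();print(ob["t"],ob["eef_pos"],ob["force"],ob["finger_gap"],ob["qpos"])
E
```

```text
3.925
297.3186396354542 250.37493878960635 186.29587483503758 [[ 9.93083737e-01 -1.17407135e-01 -5.06422969e-04]
 [-1.12603901e-01 -9.53659310e-01  2.79023803e-01]
 [-3.32423403e-02 -2.77036976e-01 -9.60284052e-01]] [-0.44333323 -0.25846272  0.26958701]
3.975 [ 0.41070244 -0.30251575  0.15999797] [ 0.17357307 -0.45877645  0.17285233] 0.6507550284393506 [-7.51972369e-01  3.99388715e-01  1.69306207e+00  8.51772586e-06
  1.04912595e+00 -6.35012912e-01]
```

View pics/w1.png

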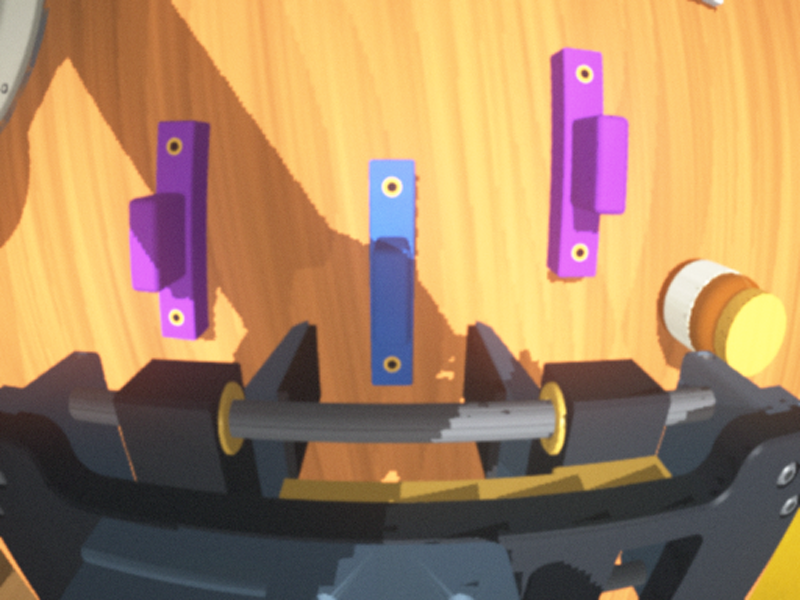

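```bash
cat >> h.py <<'E'
def fray(s,u,v,z,k=1.5625):
    "fisheye pixel in an image enlarged k -> world point on height z"
    u=(u+.5)/k-.5;v=(v+.5)/k-.5
    x=np.array([u-s["cx"],v-s["cy"]]);r=np.linalg.norm(x);th=r/s["fx"]
    R=np.array(s["R"]);c=-R.T@np.array(s["t"]);d=R.T@np.array([*(x/r*np.sin(th)),np.cos(th)]);return c+d*(z-c[2])/d[2]
E
python3 - <<'E'
from cell import bot,fingers,snapshot
from h import *
import cv2,pickle
s=pickle.load(open("w1.pkl","rb"));a=fray(s,392,187,.03);b=fray(s,392,364,.03);d=a-b
yaw=np.degrees(np.arctan2(d[1],d[0]))-90;m=(a+b)/2
print(m,np.linalg.norm(d),yaw)
assert abs(m[0]-.4107)<.006 and abs(m[1]+.3025)<.006 and abs(yaw+6.7)<3
p=(m[:2]+[.4107,-.3025])/2;o=down(np.radians((yaw-6.7)/2))
bot.move_straight([*p,.16],o,.1)
bot.move_straight([*p,.037],vel=.12)
fingers.command_gripper(0.,40)
ob=bot.observe();print(p,ob["t"],ob["finger_gap"],ob["force"])
bot.move_straight([*p,.19],vel=.2)
ob=bot.observe();print(ob["t"],ob["finger_gap"],ob["force"])
c=np.array([.5016,.0462]);y=np.radians(-12.5);x=np.array([np.cos(y),np.sin(y)])
bot.move_ptp([*(c+.033*x),.15],down(y))
ob=bot.observe();print(ob["t"],ob["eef_pos"],ob["finger_gap"])
s=snapshot("wrist");pickle.dump(s,open("w2.pkl","wb"))
cv2.imwrite("pics/w2.png",cv2.resize(s["color"][:,:,::-1],(800,600),interpolation=cv2.INTER_CUBIC))
E
```

```text
[ 0.41099474 -0.30271126  0.03      ] 0.12377590045402738 -6.726192179718211
[ 0.41084737 -0.30260563] 6.0583 0.23763119728086313 [-0.40592907  0.84351288  2.6038367 ]
6.975 0.23995374088236385 [ 0.26190338 -0.2394798  -3.00268584]
8.3417 [0.53380846 0.0381603  0.14991884] 0.23601810175451834
```

View pics/w2.png

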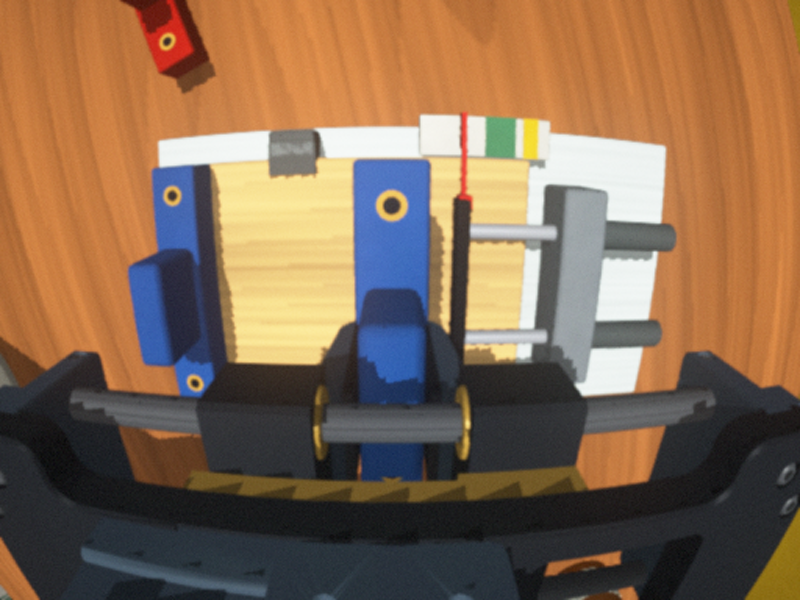

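The wrist view shows the rail gripped upright above the board. The fitted rail's screws are at (172,195) and (195,383), the board's far +y corner is near (527,162), and the held rail's screw is at (391,206).

```bash
python3 - <<'E'
from h import *
import pickle
s=pickle.load(open("w2.pkl","rb"))
a=fray(s,172,195,.06);b=fray(s,195,383,.06);d=a-b;print("fitted",(a+b)/2,np.linalg.norm(d),np.degrees(np.arctan2(d[1],d[0]))-90)
k=fray(s,527,162,.03);print("corner",k)
l=fray(s,220,163,.03);e=k-l;print("edge",l,np.degrees(np.arctan2(e[1],e[0])))
p=fray(s,456,197,.054);q=fray(s,452,362,.054);f=p-q;print("pad",p,q,np.degrees(np.arctan2(f[1],f[0]))-90)
h=fray(s,391,206,.143);print("held",h)
y=np.radians(-12.5);x=np.array([np.cos(y),np.sin(y)]);n=np.array([-x[1],x[0]])
c=(a+b)[:2]/2+.1*x
for nm,v in dict(corner=k,l=l,pad=p,held=h,tcp=np.array([.53381,.03816])).items(): print(nm,(v[:2]-c)@x,(v[:2]-c)@n)
print("c",c)
E
```

```text
fitted [0.40509489 0.06849638 0.06      ] 0.12468667959227368 -12.53094864155588
corner [0.63522755 0.09781119 0.03      ]
edge [0.44327175 0.14147547 0.03      ] -12.81504187916432
pad [0.58272371 0.08697192 0.054     ] [ 0.56148895 -0.01403335  0.054     ] -11.872631432003388
held [0.54710379 0.0983083  0.143     ]
corner 0.11833270899910397 0.07842975648094902
l -0.07852365206366643 0.07951218564869017
pad 0.06941947231987568 0.056483508877727684
held 0.03219024882577433 0.05984161093622929
tcp 0.03223004416319257 -0.001758234655729272
c [0.50272449 0.04685242]
```

```bash
python3 - <<'E'
from cell import bot,fingers,snapshot
from h import *
import cv2,pickle
y=np.radians(-12.5);x=np.array([np.cos(y),np.sin(y)]);n=np.array([-x[1],x[0]]);c=np.array([.5024,.0466])
p=c+.033*x+.0002*n
f0=np.array(bot.observe()["force"]);print(f0)
bot.move_straight([*p,.15],down(y),.05)
bot.move_straight([*p,.07],vel=.1)
z=.07
while z>.064:
    z-=.0007; bot.move_straight([*p,z],vel=.02); bot.dwell(.1)
    f=np.array(bot.observe()["force"])-f0; print(round(z,4),f.round(2))
    if f[2]>3: break
print(bot.observe()["t"])
im=[]
for w in("top","side"):
    s=snapshot(w);pickle.dump(s,open(w+"3.pkl","wb"));C=s["color"][:,:,::-1]
    im.append(cv2.resize(C[95:245,195:295] if w=="top" else C[140:230,200:350],(400,600) if w=="top" else (750,450),interpolation=cv2.INTER_CUBIC))
s=snapshot("wrist");pickle.dump(s,open("w3.pkl","wb"))
cv2.imwrite("pics/w3.png",cv2.resize(s["color"][:,:,::-1],(800,600),interpolation=cv2.INTER_CUBIC))
cv2.imwrite("pics/side3.png",im[1])
ob=bot.observe();print(ob["t"],ob["eef_pos"],ob["finger_gap"])
E
```

```text
[ 0.47714264 -0.02205013 -1.68239077]
0.0693 [-0.23  0.48  0.37]
0.0686 [-0.79 -0.14 -0.18]
0.0679 [-0.91 -0.37 -0.16]
0.0672 [-1.26 -0.25  0.4 ]
0.0665 [-2.73  0.86 12.96]
11.3417
11.4917 [0.53470637 0.03966278 0.06703658] 0.23681582547092367
```

View pics/w3.png

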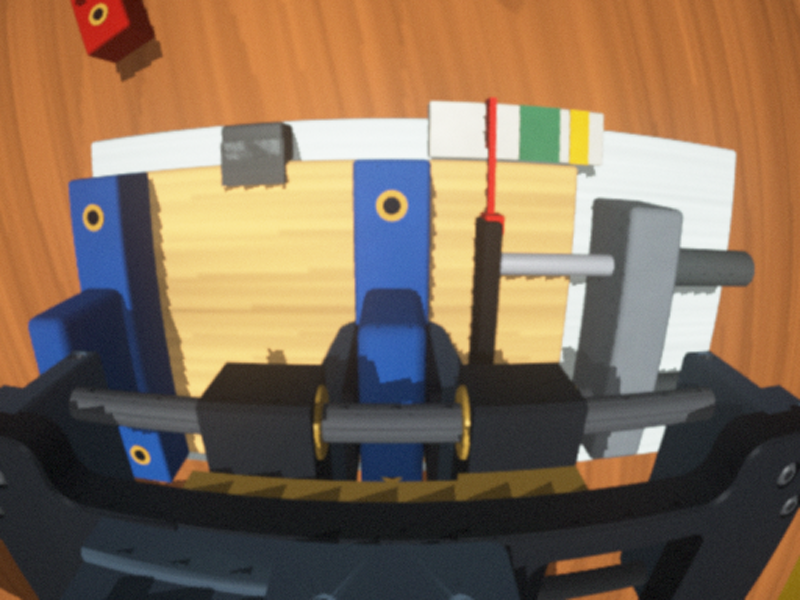

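View pics/side3.png

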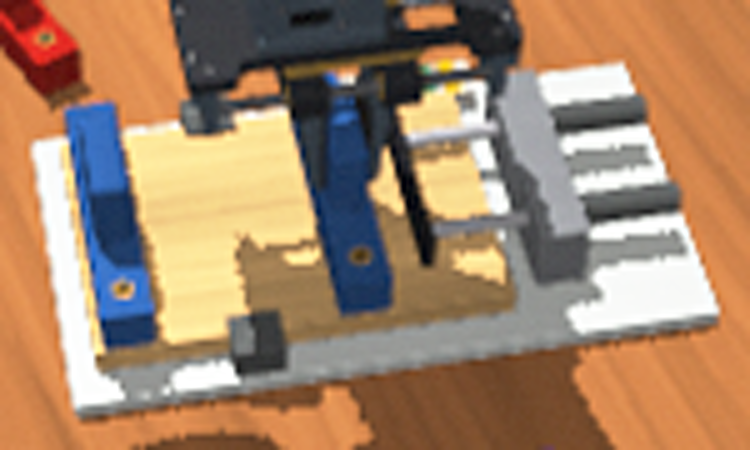

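The rail is down on the board with its end close to the board edge, v≈160 against ≈163. I'll compute the offsets from this picture.

```bash
python3 - <<'E'
from h import *
import pickle
s=pickle.load(open("w3.pkl","rb"))
a=fray(s,93,217,.06);b=fray(s,140,455,.06);d=a-b;print("fitted",(a+b)/2,np.linalg.norm(d),np.degrees(np.arctan2(d[1],d[0]))-90)
y=np.radians(-12.5);x=np.array([np.cos(y),np.sin(y)]);n=np.array([-x[1],x[0]]);c=(a+b)[:2]/2+.1*x
P=dict(fit_scr=a,scr=fray(s,391,205,.06),endL=fray(s,357,160,.06),endR=fray(s,429,160,.06),edge300=fray(s,318,162,.03),edge575=fray(s,576,167,.03),edge160=fray(s,165,170,.03),padtip=fray(s,477,219,.054),tcp=np.array([.53471,.03966]))
for k,v in P.items(): print(k,(1e3*(v[:2]-c)@x).round(1),(1e3*(v[:2]-c)@n).round(1))
# side: rail -y end vs fitted
S=pickle.load(open("side3.pkl","rb"))
q=lambda u,v,z:ray(S,200+(u+.5)/5-.5,140+(v+.5)/5-.5,z)
for k,v in dict(fit=q(123,289,.06),loose=q(361,257,.06),fitend=q(155,320,.06),lend=q(391,285,.06)).items(): print(k,(1e3*(v[:2]-c)@x).round(1),(1e3*(v[:2]-c)@n).round(1))
E
```

```text
fitted [0.40502115 0.0682733  0.06      ] 0.12448733140918132 -12.55903548263278
fit_scr -99.9 62.2
scr 32.7 62.1
endL 19.9 79.5
endR 47.1 79.5
edge300 0.2 79.0
edge575 118.8 79.3
edge160 -75.7 79.6
padtip 67.2 56.2
tcp 32.8 0.1
fit -98.4 -60.3
loose 34.0 -61.9
fitend -84.5 -84.7
lend 46.0 -84.3
```

```bash
python3 - <<'E'
from cell import bot,fingers,snapshot
from h import *
import cv2,pickle
y=np.radians(-12.5);x=np.array([np.cos(y),np.sin(y)]);n=np.array([-x[1],x[0]]);c=np.array([.5024,.0466])
z=.0668
P=lambda d:[*(c+d*x+.0002*n),z]
bot.move_straight(P(.033),vel=.02)
bot.move_straight(P(.05),vel=.05)
for d in(.05,.056,.06,.064,.068,.072,.076,.079):
    bot.move_straight(P(d),vel=.03); bot.dwell(.1)
    ob=bot.observe();f=np.array(ob["force"]);e=np.array(ob["eef_pos"])
    print(d,"real",((e[:2]-c)@x).round(4),((e[:2]-c)@n).round(4),e[2].round(4),"fx",(f[:2]@x).round(2),"fy",(f[:2]@n).round(2),"fz",f[2].round(2))
    if f[:2]@x<-13: break
print(ob["t"],ob["finger_gap"])
s=snapshot("wrist");pickle.dump(s,open("w4.pkl","wb"))
cv2.imwrite("pics/w4.png",cv2.resize(s["color"][:,:,::-1],(800,600),interpolation=cv2.INTER_CUBIC))
E
```

```text
0.05 real 0.0506 0.0003 0.0671 fx 4.03 fy -0.02 fz 3.73
0.056 real 0.053 0.0002 0.0671 fx -14.55 fy 0.12 fz 26.89
13.0333 0.23909546860208974
```

View pics/w4.png

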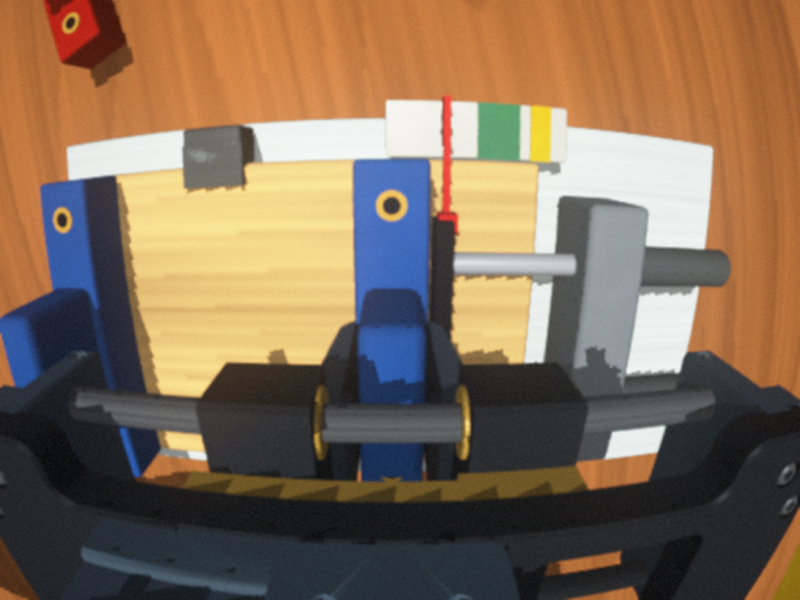

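Friction under a rising down-load (fz 27 N) is stopping the rail before it reaches the pad. The pointer is still at rest, (447,130). I'll unload z and then advance in small steps while regulating fz.

```bash
python3 - <<'E'
from cell import bot,fingers,snapshot
from h import *
import cv2,pickle
y=np.radians(-12.5);x=np.array([np.cos(y),np.sin(y)]);n=np.array([-x[1],x[0]]);c=np.array([.5024,.0466])
P=lambda d,z:[*(c+d*x+.0002*n),z]
z=.0668;d=.0545
def st():
    ob=bot.observe();f=np.array(ob["force"]);e=np.array(ob["eef_pos"]);r=(e[:2]-c)@x
    print(round(d,4),round(z,4),"real",r.round(4),((e[:2]-c)@n).round(4),e[2].round(4),"fx",(f[:2]@x).round(1),"fy",(f[:2]@n).round(1),"fz",f[2].round(1),"t",round(ob["t"],2));return r,f[:2]@x,f[2]
for i in range(24):
    bot.move_straight(P(d,z),vel=.03); bot.dwell(.05)
    r,fx,fz=st()
    if r>.0775 or fx<-14: break
    if fz>5: z+=min(.0008,.0001*fz*.5)
    elif fz<0: z-=.0002
    if fz<10: d+=.003 if r<.07 else .0015
s=snapshot("wrist");pickle.dump(s,open("w5.pkl","wb"))
cv2.imwrite("pics/w5.png",cv2.resize(s["color"][:,:,::-1],(800,600),interpolation=cv2.INTER_CUBIC))
E
```

```text
0.0545 0.0668 real 0.0529 0.0002 0.0671 fx -8.3 fy 0.1 fz 17.5 t 13.38
0.0545 0.0676 real 0.0541 0.0001 0.0673 fx -0.5 fy -0.2 fz -0.4 t 13.68
0.0575 0.0674 real 0.0574 0.0002 0.0672 fx -1.4 fy -0.8 fz -2.7 t 13.98
0.0605 0.0672 real 0.0605 0.0002 0.0671 fx -1.8 fy -0.3 fz -2.0 t 14.28
0.0635 0.067 real 0.0631 0.0002 0.0671 fx -5.1 fy -0.5 fz 3.6 t 14.58
0.0665 0.067 real 0.0659 0.0002 0.0671 fx -5.0 fy -0.7 fz 4.2 t 14.88
0.0695 0.067 real 0.0686 0.0002 0.0671 fx -8.0 fy 0.4 fz 7.1 t 15.18
0.0725 0.0674 real 0.0716 0.0002 0.0671 fx -6.2 fy 0.6 fz 0.3 t 15.48
0.074 0.0674 real 0.073 0.0001 0.0671 fx -6.0 fy 0.9 fz 1.6 t 15.78
0.0755 0.0674 real 0.0744 0.0001 0.0671 fx -6.6 fy 0.2 fz 1.7 t 16.08
0.077 0.0674 real 0.0758 0.0001 0.0671 fx -8.0 fy -0.8 fz 2.1 t 16.38
0.0785 0.0674 real 0.0772 0.0001 0.0671 fx -9.2 fy 0.7 fz 3.9 t 16.68
0.08 0.0674 real 0.0785 0.0001 0.0671 fx -9.6 fy 0.2 fz 3.5 t 16.98
```

View pics/w5.png

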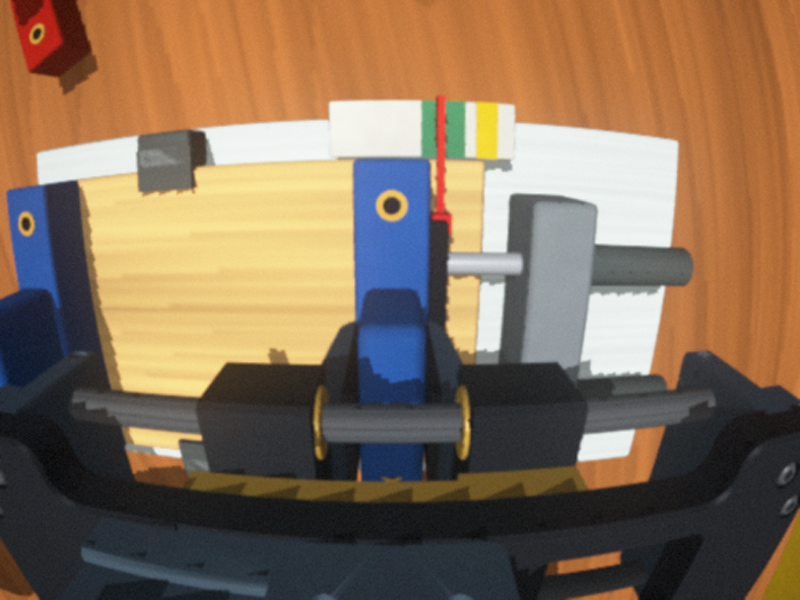

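The pointer at (441,130) stands in the middle of the green band (421 to 466), and the rail is flush on the pad. I'll hold here, re-check and hand in.

```bash
python3 - <<'E'
from cell import bot,snapshot,order
from h import *
import cv2
y=np.radians(-12.5);x=np.array([np.cos(y),np.sin(y)]);n=np.array([-x[1],x[0]]);c=np.array([.5024,.0466])
for i in range(3):
    bot.dwell(1.3);ob=bot.observe();f=np.array(ob["force"]);e=np.array(ob["eef_pos"])
    print(ob["t"],((e[:2]-c)@x).round(4),e[2].round(4),(f[:2]@x).round(1),f[2].round(1),ob["finger_gap"])
s=snapshot("wrist")["color"][:,:,::-1]; t=snapshot("top")["color"][95:245,195:295,::-1]
o=np.zeros((600,800,3),np.uint8);o[:,:400]=cv2.resize(t,(400,600),interpolation=cv2.INTER_CUBIC);o[:400,400:]=cv2.resize(s[50:200,200:350],(400,400),interpolation=cv2.INTER_CUBIC)
cv2.imwrite("pics/fin.png",o)
E
```

```text
18.3333 0.0785 0.0671 -9.5 3.5 0.24000733884157072
19.6333 0.0785 0.0671 -9.1 4.0 0.24016160068568143
20.9333 0.0785 0.0671 -9.3 3.8 0.23753602016125752
```

View pics/fin.png

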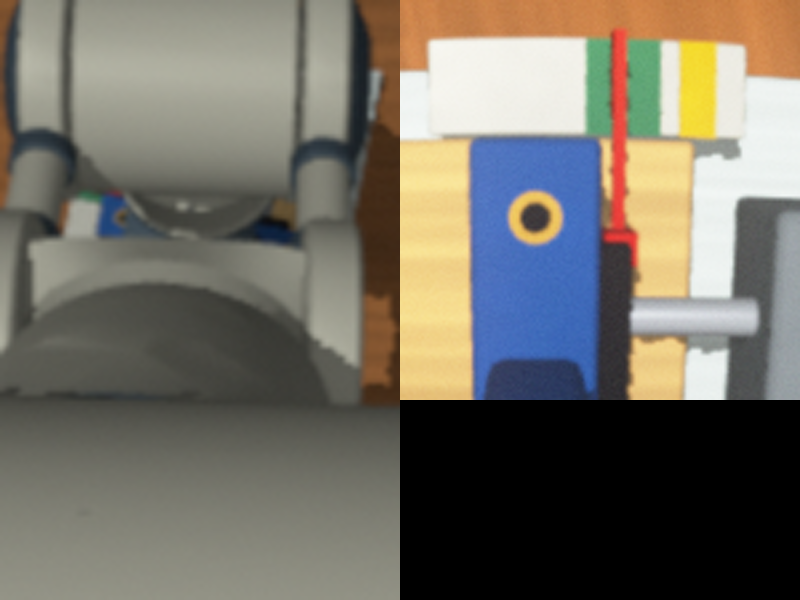

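The pointer at (619,85) in the crop is inside the green (587 to 661). The rail's front face lies parallel on the pad and its end is level with the board edge.

```bash
python3 -c "
from cell import order;print(order.job_done())"
```

```text
the job is handed in; nothing more can be done
None
```

I put the blue rail flat on the board, pushed it square against the stop and handed the job in at about 21 s, with the arm still holding it there.

**Last checks**
- **Pointer:** it stands near the middle of the green band. The push stayed at about 9.3 N, with no movement, for 3.9 s before hand-in.
- **Placing:** when I set the rail down, its ends were level with the board's sides to within about 1 mm. It did not drift sideways during the push. In the last picture the +y end is still level and the rail lies flush on the pad.
- **Other objects:** I did not go near the red rail, tumbler or jar. I did not check the tumbler and jar again at the end.

**What failed or disagreed**
- **First push:** it stuck on the board before reaching the stop, with the down-load rising to about 27 N. I eased the height and went on in small steps, keeping the down-load at 7 N or less.
- **Last top view:** the arm blocked it, so the final check rests on the wrist camera, the forces and the tool position. The rail's −y end was hidden from that camera; I last saw it in the side view at placing.

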